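# Close up the fuse unit and hold its cover on the new seal

### The arm

A 6-joint arm with a two-finger parallel gripper is mounted at the origin on a cart in front of the work surface, level with it; the furniture and walls round the work are solid. World frame = base frame: x ahead of the robot, y to its left, z up, the work surface at z = 0. Lengths are in m, angles in rad, forces in N, time in s.
With the tool pointing down it reaches from about 0.35 to 1 m from the base axis. Payload 7.1 kg.
Tool frame: the origin (TCP) lies between the finger pads; the fingertips stand 22 mm ahead of it and the grasp point (between the pads) lies 3 mm ahead of it; z points along the fingers, y is the line along which they close (so a half turn about z gives the same grasp; the last joint's range is limited). The gripper opens to 85 mm and grips with 20 to 120 N. Pads are 22 mm wide; open, the fingers measure 114 mm over their backs; the gripper's body (76 mm by 85 mm) begins 54 mm behind the grasp point. The pads swing forward as they close: fully open they stand 13 mm farther back than shut.
Start: joints at [-1.368, 0.423, 1.63, -0, 1.089, -0.019], TCP at [0.138, -0.61, 0.253] pointing down, gripper open.
Joint ranges: [-3, 3], [-0.9, 2.11], [0.09, 2.58], [-1.31, 4.45], [0.11, 2.69], [-2.54, 2.54]. Speed limits (rad/s): [2.39, 2.39, 3.01, 3.14, 3.14, 3.14].

### API

Orientations are given as a rotation vector (axis times angle).
In Python, from rig import manip gives the robot as it stands. The module is installed in compiled form; this text tells all that it offers. Calls block until the motion is done:
- manip.move_to(position, orientation): joint-space move of the TCP to a pose.
- manip.servo_line(position, orientation=None, rate=0.15): straight line of the TCP; orientation=None keeps the orientation; rate is the mean speed in m/s.
- manip.set_joints(angles): joint-space move.
- manip.command_gripper(opening, f_grip=None): finger opening in m; f_grip is the grip in N (None keeps the last); returns when the fingers have stopped.
- manip.hold(seconds).
- manip.solve_ik(position, orientation): joint angles nearest the present ones, or None.
- manip.camera(name): name is "scene" or "top"; returns a dict with "image" (400x640x3 uint8, red, green, blue), "fx", "fy", "cx", "cy" (pixels), "cam_to_world" (4x4, takes a point from camera to world coordinates). Camera axes: x right, y down, z forward; pixel columns grow to the right and rows downward; lengths in m; the calibration is good to about 2 mm. A picture is of the moment at which its call begins. There is no depth.
A pose or a line that the arm cannot do raises manip.IKError and nothing moves.
- manip.sign_off(): hands the job in; it is judged then, once.
Readings, each from a call of its own:
- manip.get_time(): time.
- manip.get_joint_positions(): joint angles.
- manip.get_joint_vel(): joint speeds.
- manip.get_tau(): joint torques, N m.
- manip.get_position(): TCP position.
- manip.get_ee_rot(): TCP orientation.
- manip.get_contact_force(): force on the tool from outside, world axes, zero at the start.
- manip.get_torque(): the same for the moment, N m.
- manip.get_width(): finger opening in m.
- manip.get_grip_force(): force on a finger pad.
Only numpy, scipy, OpenCV 4.12 (cv2) and the standard library are available. Lean on these libraries where they do the work, as an engineer would, in place of code of your own. Each camera call takes 0.05 s, during which the arm holds its last target. There are 200 camera calls.

### The job

Close up the grey fuse unit on the bench: first push its fuse drawer fully home until the catch seats, then turn the wing fastener on the cover until it points front to back, in line with the raised marks on the cover, so that its key can enter the slot in the frame. Then press the cover fully down against the frame and stay like that: the seal has just been glued in and the spring hinge lifts the cover again if you let go, so the job finishes while you are still holding the cover pressed down, with the fastener left in line. Leave the tools and parts lying around it where they are.

Things in the scene. Friction and masses are not known exactly. Their poses are not given: they have to be found in the camera images.
- case: the fixed grey sheet-steel case of the fuse unit, 180 mm deep (x), 240 mm wide (y), 66 mm high to the frame on which the cover closes. Origin: centre of its underside, on the bench. Its -x axis points out of the front face (the drawer side, towards the robot), +y to the left seen from the front, z up. Only its place and yaw (up to about 0.4 rad) differ from run to run; it cannot be moved.
- drawer (a joint): fuse drawer in the front of the case, value in m: 0 fully home, grows as it slides out along the case's -x axis (starts 0.030 to 0.070 open). It slides with 1 N of friction; a spring-ball catch resists from 0.012 to 0.005 with up to about 6 N, then snaps it home against a rigid stop and keeps it there.
- drawer_handle (a point): middle of the drawer's round bar handle: bar 10 mm thick, 90 mm long along the case's y, its axis 32 mm in front of the drawer face and 30 mm above the bench. Moves with the drawer. The drawer front is 156 mm wide and reaches from 12 to 54 mm above the bench.
- fastener (a joint): wing fastener on the cover, value in rad, about the cover's upward normal, counter-clockwise seen from above positive. 0: wing and key lie front to back (along the case's x) over the slot; the key enters the slot within about 0.2 rad of this. Starts 0.65 to 1.5; turns from -0.5 to 1.7 and stays where it is left (0.04 N m of friction; no stop or click at 0). If it is not lined up, the key lands on the frame and the cover stops 10 mm high at the fastener.
- fastener_grip (a point): middle of the black wing of the fastener: an upright bar 44 mm long, 10 mm thick, 22 mm high, standing from 6 to 28 mm above the cover's top face on a collar of 36 mm diameter and 4 mm height. This point is on the turning axis, 17 mm above the cover's top face. Its x axis runs along the wing, z along the turning axis.
- cover (a joint): hinge of the access cover along the case's rear top edge (88 mm behind the case's origin, 66 mm above the bench), value in rad: 0 fully down on the frame, grows as the front edge rises. The spring hinge holds it about 0.11 open (front edge about 20 mm up); closing it takes about 7 N at the fastener (143 mm from the hinge), and at 0 it meets a rigid stop. A 19 mm deep lip along its front edge comes down in front of the drawer, so an open drawer stops it.
- access_cover: the grey sheet-metal cover plate with the lip and skirts, 186 x 246 mm, 4 mm thick; the fastener is mounted in it. Origin on the hinge axis, at the cover's underside; -x towards the front edge, z its upward normal.
- cover_pad (a point): a bare flat spot on the cover's top face, 65 mm to the left (case +y) of the fastener and 150 mm in front of the hinge; a good place to press.
- screwdriver_small: bystander: screwdriver, 165 mm long, lying to the left of the case; origin on its underside at mid-length
- spare_fuse_a: bystander: porcelain fuse cartridge, 23 mm diameter, 50 mm high, standing to the right in front of the case; origin at its underside
- spare_fuse_b: bystander: a second such fuse cartridge, standing near the first; origin at its underside
- terminal_strip: bystander: screw terminal strip, 98 x 22 x 16 mm, lying to the right; origin at its underside
- tape_2: bystander: roll of tape, 100 mm across, 25 mm high, lying to the left in front; origin at its underside

How it is judged:
By the outcome, as a careful person would: the job done as asked, in the order asked, and still so for the second after the job is handed in, while the arm keeps its last pose, push and grip.
It also fails if it takes over 58 s, if anything falls off the work surface, if the arm or the gripper's body presses on something with over 40 N, if the wrist force passes 120 N, or if a joint passes its speed limit or range.

## Working session

There is one attempt and no reset: what is moved stays moved. The work goes in short steps, each a Python script; the robot and the scene stay as the last script left them, time stands still between calls to the robot, and variables do not carry over. Pictures are saved under pics/ and viewed, at most 10 in all, crops included, and the job is handed in when it is done.

```bash
mkdir -p pics; python3 - <<'E'
from rig import manip
import cv2,numpy as np
for n in("scene","top"):
    c=manip.camera(n); cv2.imwrite(f"pics/{n}0.png",c["image"][:,:,::-1]); np.savez(f"{n}0.npz",**c)
    print(n,c["fx"],c["fy"],c["cx"],c["cy"],np.round(c["cam_to_world"],3).tolist())
print(manip.get_time(),manip.get_ee_rot(),manip.get_width())
E
```

```text
scene 362.895153937757 362.895153937757 319.1806192346236 203.19826858411952 [[0.479, -0.468, 0.742, -0.084], [-0.877, -0.273, 0.394, -0.237], [0.018, -0.84, -0.542, 0.547], [0.0, 0.0, 0.0, 1.0]]
top 426.42348201877724 426.42348201877724 323.18524918716037 204.87420653226567 [[0.009, -0.986, 0.166, 0.398], [-1.0, -0.009, -0.001, 0.115], [0.002, -0.166, -0.986, 1.069], [0.0, 0.0, 0.0, 1.0]]
0.1 [-3.12090913e+00 -3.47557874e-01  2.07288759e-04] 0.08543037036614412
```

View pics/scene0.png

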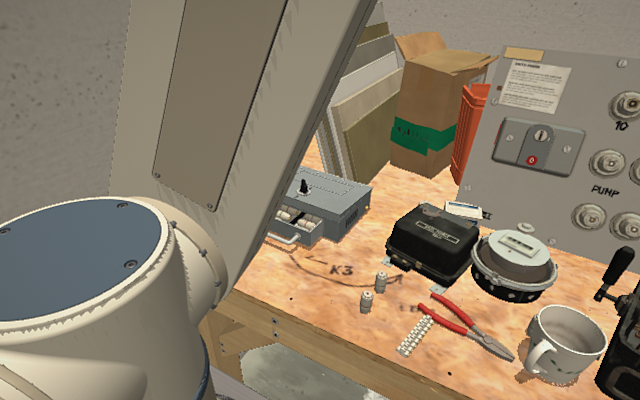

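View pics/top0.png

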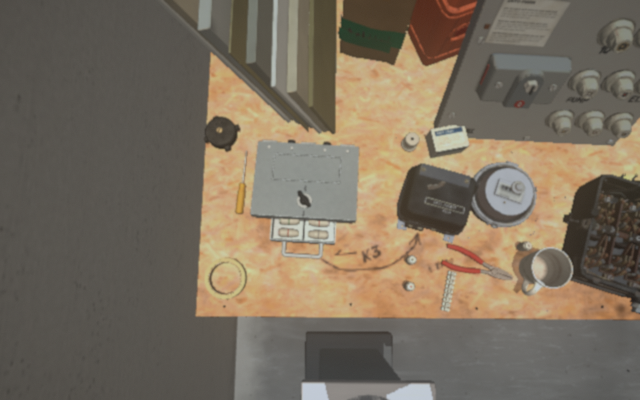

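The top view shows the case with cover corners at about (258,142), (358,148), (357,221), (251,215). The fastener is at (304,199), the handle at (302,256) and the drawer is open. In the scene view the fastener is at (303,186), and the handle is partly hidden by the arm. I'll zoom in on both.

```bash
python3 - <<'E'
import cv2
a=cv2.imread("pics/top0.png")[130:270,235:375]; b=cv2.imread("pics/scene0.png")[155:255,255:385]
cv2.imwrite("pics/z.png",cv2.hconcat([cv2.resize(a,(400,400),interpolation=2),cv2.resize(b,(400,308),interpolation=2).copy() if 0 else cv2.copyMakeBorder(cv2.resize(b,(400,308),interpolation=2),0,92,0,0,0)]))
E
```

```text
(no output)
```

View pics/z.png

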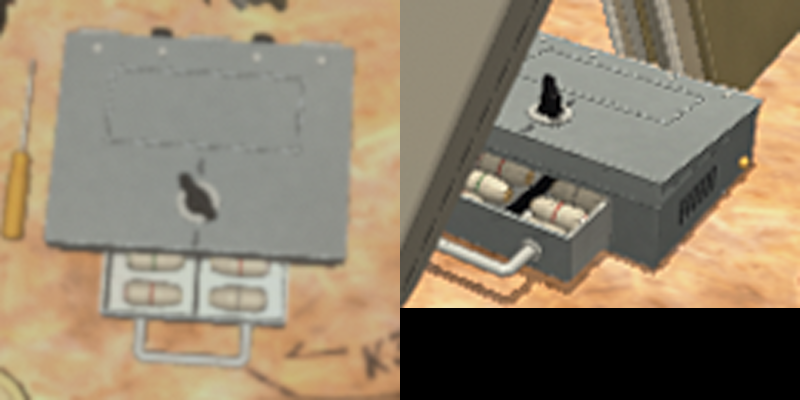

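The zoom shows the top-view wing running from about (183,178) to (210,217) in the crop, the marks running almost up the image, and the handle bar at about (140..247,358). In the scene crop the wing stands at (549,97). Next I'll triangulate with masks.

```bash
cat >h.py <<'E'
import numpy as np,cv2
from scipy.spatial.transform import Rotation as R
def ray(c,p):
    M=c["cam_to_world"]; d=M[:3,:3]@[(p[0]-c["cx"])/c["fx"],(p[1]-c["cy"])/c["fy"],1]
    return M[:3,3],d/np.linalg.norm(d)
def plane(c,p,z):
    o,d=ray(c,p); return o+d*(z-o[2])/d[2]
def tri(c1,p1,c2,p2):
    o1,d1=ray(c1,p1);o2,d2=ray(c2,p2)
    s=np.linalg.lstsq(np.c_[d1,-d2],o2-o1,rcond=None)[0]
    a,b=o1+d1*s[0],o2+d2*s[1]; return (a+b)/2,np.linalg.norm(a-b)
def blob(mask,box,n=0):
    x0,y0,x1,y1=box; m=np.zeros(mask.shape,np.uint8); m[y0:y1,x0:x1]=mask[y0:y1,x0:x1]
    k,l,s,c=cv2.connectedComponentsWithStats(m)
    i=1+np.argmax(s[1:,4]); return (l==i),s[i],c[i]
def yawdir(m,c,z):
    ys,xs=np.nonzero(m); P=np.array([plane(c,(x,y),z)[:2] for x,y in zip(xs,ys)])
    v=np.linalg.svd(P-P.mean(0))[2][0]; v*=np.sign(v[0]) or 1
    return P.mean(0),np.arctan2(v[1],v[0])
def down(yaw): # tool down, finger-closing line (tool y) at angle yaw+90deg; tool x along yaw
    return (R.from_euler('z',yaw)*R.from_euler('x',np.pi)).as_rotvec()
E
python3 - <<'E'
from h import *
t=dict(np.load("top0.npz"));s=dict(np.load("scene0.npz"))
gt=t["image"].max(2);gs=s["image"].max(2)
mt,st,ct=blob((gt<70).astype(np.uint8),(285,180,325,213))
ms,ss,cs=blob((gs<60).astype(np.uint8),(292,172,318,197))
print("wing",st,ct,ss,cs,"tri",tri(t,ct,s,cs))
print("wing yaw",yawdir(mt,t,.1))
hs=cv2.cvtColor(t["image"],cv2.COLOR_RGB2HSV)
g=((hs[...,1]<50)&(hs[...,2]>85)&(hs[...,2]<160)).astype(np.uint8)
mg,sg,cg=blob(g,(240,130,370,225)); 
k=cv2.morphologyEx(mg.astype(np.uint8),cv2.MORPH_OPEN,np.ones((9,9)))
r=cv2.minAreaRect(cv2.findContours(k,0,2)[0][0]); B=cv2.boxPoints(r); print(sg,r,B.tolist())
for p in B: print(plane(t,p,.08).round(4))
# handle
b=((hs[...,1]<45)&(hs[...,2]>150)).astype(np.uint8)
mh,sh,ch=blob(b,(275,247,330,262)); print("handle",sh,ch)
ys,xs=np.nonzero(mh); q=ys>=252
l=np.array([[x,y] for x,y in zip(xs,ys) if y>=252]);print(np.polyfit(l[:,0],l[:,1],1),l[:,0].min(),l[:,0].max(),np.median(l[:,1]))
for z in(.03,): print(plane(t,(l[:,0].min()+.0,np.median(l[:,1])),z),plane(t,(l[:,0].max(),np.median(l[:,1])),z))
E
```

```text
wing [299 192  11  14  60] [303.53333333 199.11666667] [300 179   8  14  65] [303.33846154 186.64615385] tri (array([0.57466103, 0.15896897, 0.09905138]), np.float64(0.0018438974908724498))
wing yaw (array([0.57398821, 0.15970074]), np.float64(0.6225026307427788))
[ 251  141  108   84 7760] ((304.9052734375, 181.60208129882812), (104.22554779052734, 76.31912231445312), 3.066485643386841) [[250.8258056640625, 216.9192352294922], [254.908447265625, 140.7093963623047], [358.9847412109375, 146.28492736816406], [354.902099609375, 222.49476623535156]]
[0.5341 0.2833 0.08  ]
[0.7197 0.2803 0.08  ]
[0.7082 0.0292 0.08  ]
[0.5232 0.0397 0.08  ]
handle [282 247  41  11 183] [301.63387978 253.75956284]
[3.51446836e-02 2.44366876e+02] 282 321 255.0
[0.44861351 0.21281857 0.03      ] [0.44946785 0.11833297 0.03      ]
```

```bash
cat >>h.py <<'E'
YAW=-0.05; EX=np.array([np.cos(YAW),np.sin(YAW),0]); EY=np.array([-np.sin(YAW),np.cos(YAW),0])
def tool(tilt,rz=0.): # tilt<0: fingers point forward; rz in case frame
    r=R.from_euler('z',YAW)*R.from_euler('y',tilt)*R.from_euler('z',rz)*R.from_euler('x',np.pi)
    return r.as_rotvec(),r.as_matrix()[:,2]
E
cat >a.py <<'E'
from h import *
from rig import manip
bar=np.array([.449,.1645,.030]); 
manip.command_gripper(0.0,40)
for rz in(np.pi,0):
    o,tz=tool(-.44,rz)
    tip0=bar+EX*(-.0177+.0085-.03); tip0[2]=.013
    p=tip0-.022*tz
    print(rz,manip.solve_ik(p,o),manip.solve_ik(p+[-.0,0,.12],o))
E
python3 a.py
```

```text
3.141592653589793 [0.51423659 0.60278832 2.35763234 4.01457591 0.30182819 1.24069213] [ 0.51423659  0.25083308  2.3336203  -0.92149328  0.29002298 -0.14994068]
0 [ 0.51423659  0.60278832  2.35763234  4.01457591  0.30182819 -1.90090053] None
```

```bash
cat >a.py <<'E'
from h import *
from rig import manip
bar=np.array([.449,.1645,.030]); 
for t in(-.2,-.1):
  for rz in(np.pi,0):
    o,tz=tool(t,rz); res=[]
    for d,h in((-.03,.10),(-.03,0),(.06,0)):
        tip=bar+EX*(-.016+.002+d); tip[2]=.019+h
        q=manip.solve_ik(tip-.022*tz,o); res.append(None if q is None else np.round(q,2).tolist())
    print(t,rz,res)
E
python3 a.py
```

```text
-0.2 3.141592653589793 [[0.43, 0.29, 2.22, -0.21, 0.46, -0.92], [0.43, 0.54, 2.25, -0.48, 0.2, -0.63], [0.34, 0.59, 2.08, -0.26, 0.3, -0.94]]
-0.2 0 [[0.43, 0.29, 2.22, -0.21, 0.46, 2.22], [0.43, 0.54, 2.25, -0.48, 0.2, 2.51], [0.34, 0.59, 2.08, -0.26, 0.3, 2.2]]
-0.1 3.141592653589793 [[0.39, 0.31, 2.17, -0.08, 0.57, -1.06], [0.39, 0.54, 2.19, -0.14, 0.32, -1.0], [0.31, 0.6, 2.02, -0.09, 0.43, -1.13]]
-0.1 0 [[0.39, 0.31, 2.17, -0.08, 0.57, 2.08], [0.39, 0.54, 2.19, -0.14, 0.32, 2.14], [0.31, 0.6, 2.02, -0.09, 0.43, 2.01]]
```

```bash
cat >a.py <<'E'
from h import *
from rig import manip
bar=np.array([.449,.1645,.030]); o,tz=tool(-.1,np.pi)
def P(d,h=0):
    tip=bar+EX*(-.015+d); tip[2]=.019+h; return tip-.022*tz
manip.command_gripper(0.0,40)
manip.move_to(P(-.03,.18),o); manip.servo_line(P(-.03),o,rate=.12)
f0=manip.get_contact_force(); print("f0",f0.round(1) if hasattr(f0,'round') else f0, manip.get_time())
d=-.03
while d<.085:
    d+=.003 if d<.04 else .0015
    manip.servo_line(P(d),o,rate=.04)
    f=-(np.array(manip.get_contact_force())-f0)@EX
    if f>.7: print(round(d,4),round(f,1),end="; ")
    if f>14: break
print(manip.get_time(),manip.get_contact_force(),manip.get_position())
c=manip.camera("top");np.savez("top1.npz",**c);cv2.imwrite("pics/top1.png",cv2.resize(c["image"][120:280,225:385,::-1],(560,560),interpolation=2))
E
python3 a.py
```

```text
f0 [-0.3  1.1  0.5] 5.6167
0.0435 0.9; 0.045 3.0; 0.0465 5.5; 0.048 2.6; 0.051 0.8; 0.057 5.0; 0.0585 9.0; 0.06 11.5; 0.0615 16.5; 14.8667 [-16.63217863   4.68595742   8.87821521] [0.48776136 0.16140645 0.03973691]
```

View pics/top1.png

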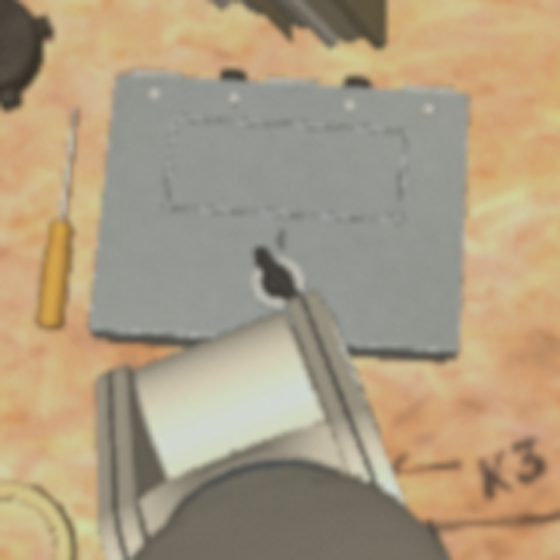

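The catch gave way (5.5 N peak, then a drop) and the drawer reached the rigid stop. The picture shows the drawer gone under the lip, and the wing at about (278,275) unmoved. Next I'll grip and turn the fastener.

```bash
cat >b.py <<'E'
from h import *
from rig import manip
p=np.array(manip.get_position())
manip.servo_line(p-EX*.03,rate=.15); manip.servo_line(p-EX*.03+[0,0,.17],rate=.25)
G=np.array([.5747,.159,.1005]); A=.67
def pose(a,h):
    o,tz=tool(.11,np.pi+a); return G-tz*h,o
manip.command_gripper(.045,25)
manip.move_to(*pose(A,.08)); print(manip.get_time(),np.round(manip.get_joint_positions(),2))
f0=np.array(manip.get_contact_force())
manip.servo_line(*pose(A,.014),rate=.06)
print("down",np.round(manip.get_contact_force()-f0,1))
manip.command_gripper(0.0,25)
print("w",manip.get_width(),manip.get_grip_force(),np.round(manip.get_contact_force()-f0,1))
for a in np.linspace(A,0,5)[1:]:
    manip.move_to(*pose(a,.014)); print(round(a,2),np.round(manip.get_contact_force()-f0,1),np.round(manip.get_torque(),2),manip.get_time())
E
python3 b.py
```

```text
17.45 [ 0.23  0.52  1.66  0.03  1.06 -1.98]
down [ 0.9 -0.1  0.6]
w 0.016908239841147813 22.1152856349363 [ 4.4 -8.6 -1.8]
0.5 [ 4.4 -8.7 -1.7] [-1.38 -0.84  0.13] 19.35
0.34 [  5.5 -10.5  -1.6] [-1.65 -0.88  0.18] 19.6333
0.17 [  5.9 -12.7  -0.9] [-1.96 -0.98  0.18] 19.9167
0.0 [  5.  -13.7  -0.4] [-2.26 -0.98  0.22] 20.2
```

The grip stopped at 17 mm, where the wing is 10 mm thick, so it may be holding the wing skewed. I'll release, back off and look.

```bash
cat >c.py <<'E'
from h import *
from rig import manip
c=manip.camera("scene");a=c["image"][140:220,260:360,::-1]
manip.command_gripper(.05)
G=np.array([.5747,.159,.1005]);o,tz=tool(.11,np.pi)
manip.servo_line(G-tz*.06,o,rate=.2)
manip.move_to([.42,-.06,.25],o)
t=manip.camera("top");s=manip.camera("scene");np.savez("top2.npz",**t);np.savez("scene2.npz",**s)
v=lambda i:cv2.resize(i,(400,320),interpolation=2)
cv2.imwrite("pics/c.png",np.vstack([np.hstack([v(a),v(s["image"][140:220,260:360,::-1])])[:280],np.hstack([v(t["image"][170:250,255:355,::-1]),v(t["image"][130:290,210:410,::-1])])]))
m,st,ct=blob((t["image"].max(2)<70).astype(np.uint8),(285,180,325,213))
ms,ss,cs=blob((s["image"].max(2)<60).astype(np.uint8),(286,168,322,200))
print(st,ct,ss,cs,tri(t,ct,s,cs),yawdir(m,t,.1),manip.get_time())
E
python3 c.py
```

```text
[301 190   6  18  53] [303.60377358 199.11320755] [298 180  11  13  95] [303.58947368 186.53684211] (array([0.57473972, 0.15858426, 0.09941421]), np.float64(0.0023343150502879374)) (array([0.57400416, 0.15953259]), np.float64(0.019950682944185026)) 22.25
```

View pics/c.png

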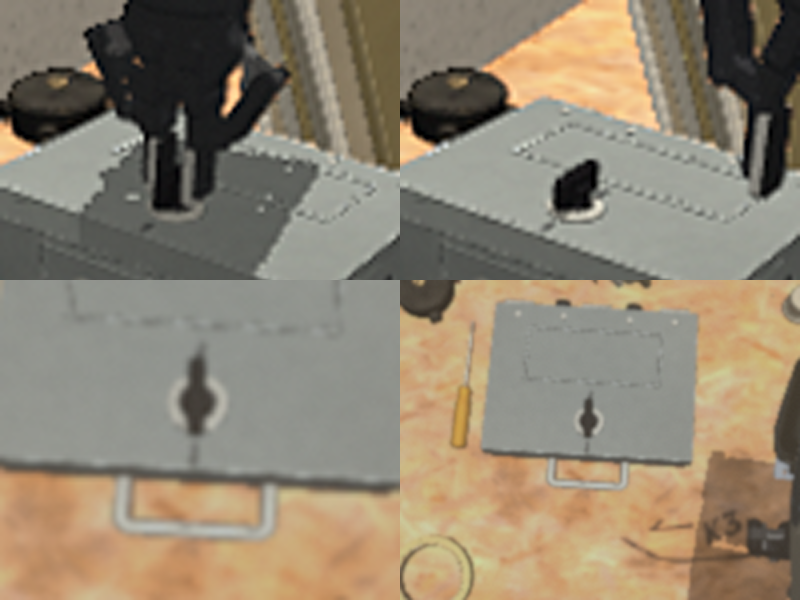

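The wing is now nearly in line with the marks and the drawer is home, with its handle at crop (195,530). I'll refine the residual angle from the same images.

```bash
python3 - <<'E'
from h import *
for n in("top0","top2"):
    t=dict(np.load(n+".npz")); g=t["image"].astype(float).mean(2)
    ys,xs=np.mgrid[183:214,290:319]; P=np.array([plane(t,(x,y),.095)[:2] for x,y in zip(xs.ravel(),ys.ravel())])
    v=g[183:214,290:319].ravel(); C=np.array([.574,.1594])
    d=P-C; r=np.hypot(*d.T); bg=np.median(v[r>.03]); 
    for rmax in(.02,.023,.026):
      for ang_th in (60,80,100):
        w=np.clip(ang_th-v,0,None)*(r<rmax); m=(w[:,None]*P).sum(0)/w.sum(); q=P-m
        S=(w[:,None]*q).T@q; e=np.linalg.eigh(S)[1][:,1]; e*=np.sign(e[0])
        print(n,rmax,ang_th,m.round(4),round(np.arctan2(e[1],e[0]),3),end=" | ")
    print(bg)
    # marks: dark excess beyond wing along case x
    for lo,hi in((.027,.034),(-.036,-.027)):
        a=d@EX[:2]; b=d@EY[:2]; k=(a>lo)&(a<hi)&(abs(b)<.009); w=np.clip(bg-6-v,0,None)*k
        print("mark",((w[:,None]*P).sum(0)/w.sum()).round(4),w.sum().round())
print(np.array(v).reshape(31,29)[::1,6:22].astype(int))
E
```

```text
top0 0.02 60 [0.5716 0.1605] 0.645 | top0 0.02 80 [0.5745 0.1599] 0.622 | top0 0.02 100 [0.5745 0.1597] 0.633 | top0 0.023 60 [0.5736 0.1616] 0.593 | top0 0.023 80 [0.575  0.1602] 0.619 | top0 0.023 100 [0.5751 0.1601] 0.628 | top0 0.026 60 [0.5736 0.1616] 0.593 | top0 0.026 80 [0.5751 0.1603] 0.615 | top0 0.026 100 [0.5753 0.1603] 0.622 | 144.0
mark [0.6033 0.1573] 151.0
mark [0.5441 0.1603] 91.0
top2 0.02 60 [0.5682 0.1607] 0.108 | top2 0.02 80 [0.5738 0.1595] -0.008 | top2 0.02 100 [0.5737 0.1596] -0.004 | top2 0.023 60 [0.5682 0.1607] 0.108 | top2 0.023 80 [0.5751 0.1595] -0.005 | top2 0.023 100 [0.575  0.1596] -0.004 | top2 0.026 60 [0.5682 0.1607] 0.108 | top2 0.026 80 [0.5751 0.1595] -0.005 | top2 0.026 100 [0.5752 0.1595] -0.006 | 145.33333333333334
mark [0.603  0.1576] 186.0
mark [0.544  0.1604] 94.0
[[146 146 147 147 147 146 146 144 141 142 141 142 141 141 141 141]
 [146 146 146 146 146 146 146 145 142 140 142 143 143 144 144 144]
 [145 145 145 145 146 145 145 144 139 131 136 142 145 144 144 145]
 [144 145 145 145 144 145 145 142 131 120 127 140 145 145 145 144]
 [145 144 1
[... 1098 characters left out ...]
  62  78 110 148 175 170 150]
 [144 151 168 173 158 115  71  60  62  75 114 152 172 176 160 142]
 [147 149 156 162 159 126  78  61  64  86 136 173 179 166 148 141]
 [148 146 144 142 146 128  81  58  62  90 139 173 170 152 144 145]
 [148 147 143 139 138 123  83  61  63  90 127 151 154 147 145 146]
 [148 148 147 145 142 128 102  85  86 105 129 140 146 147 147 147]
 [148 147 147 147 146 140 130 122 123 131 141 145 146 146 147 147]
 [147 148 148 146 146 147 140 132 134 143 146 145 145 146 147 149]
 [147 148 147 147 148 146 137 124 130 143 146 145 145 146 147 147]
 [147 147 147 147 147 146 135 119 126 143 146 145 145 145 144 147]
 [148 147 147 147 147 145 132 118 127 142 146 146 145 146 145 145]]
```

Taken together, the marks (-0.048) and the wing (-0.005) put the fastener at about +0.04 rad, so it is in line. The 17 mm grip was on its round hub. The handle has moved to the home position. Now I'll press the cover.

```bash
cat >d.py <<'E'
from h import *
from rig import manip
o,tz=tool(0,np.pi); X=np.array([.5725,.159,0])-.007*EX+.065*EY
manip.command_gripper(0.0,40)
P=lambda z:X+[0,0,z+.022]
manip.move_to(P(.16),o); manip.servo_line(P(.10),o,rate=.12)
f0=np.array(manip.get_contact_force()); z=.10
while z>.062:
    z-=.002 if z>.074 else .001
    manip.servo_line(P(z),o,rate=.04)
    f=(np.array(manip.get_contact_force())-f0)[2]
    print(round(z,3),round(f,1),end="; ")
    if f>20: break
print(manip.get_position(),np.round(manip.get_contact_force()-f0,1),manip.get_time())
t=manip.camera("top");s=manip.camera("scene")
v=lambda i:cv2.resize(i[...,::-1],(400,320),interpolation=2)
cv2.imwrite("pics/d.png",np.hstack([v(s["image"][140:220,260:360]),v(t["image"][140:260,240:390])]))
E
python3 d.py
```

```text
0.098 -0.3; 0.096 -0.0; 0.094 -0.5; 0.092 0.1; 0.09 0.4; 0.088 -0.0; 0.086 -0.3; 0.084 -0.5; 0.082 1.8; 0.08 2.2; 0.078 3.3; 0.076 3.5; 0.074 4.7; 0.073 4.7; 0.072 5.8; 0.071 5.9; 0.07 6.2; 0.069 12.9; 0.068 20.9; [0.56856284 0.22438995 0.09188586] [-7.3 -0.2 20.9] 29.425
```

View pics/d.png

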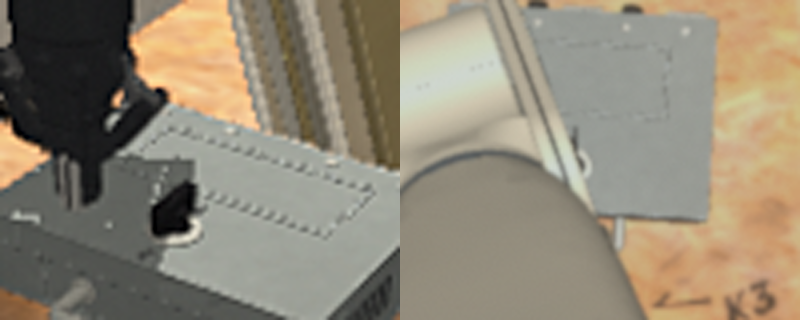

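The view shows the fingers on the pad, the cover flat on the frame and the wing in line. The rigid stop was met at tip z = 0.070, which matches a fully closed cover, and the arm holds about 21 N there.

```bash
python3 -c "
from rig import manip
manip.hold(0.5);print(manip.get_contact_force(),manip.get_position());print(manip.sign_off())"
```

```text
[-8.73505022e+00 -1.52285518e-02  2.10525145e+01] [0.56855418 0.22438384 0.09187119]
the job is handed in; nothing more can be done
None
```

The job is handed in at about 30 s: the drawer is home past its catch, the fastener is in line with the marks to about 0.04 rad, and the arm is still holding the cover fully down with about 21 N.

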